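# Prop the hood of a roller mixer open and press its test button

## Task

The clear hood of the bench roller mixer has been left standing raised. Swing the prop rod with the red sleeve up from the side deck until it stands at its stop, then gently bring the hood down so that its orange socket seats on the rod's ball tip and the rod holds the hood open. With the hood propped, press the green test button fully down and let it go; do not let the hood fall shut, do not force it, and leave the bottles and the jar where they stand.

Things in the scene. Friction and masses are not known exactly. Their poses are not given: they have to be found in the camera images.
- mixer: white roller mixer fixed to the counter, base 340 x 340 mm, 46 mm high, sideways to the robot. Origin: centre of its underside. Its x axis points from front to back (about the world's -y, give or take 0.3 rad), its y axis about away from the robot, z up. The hood spans y = -45 to 165 mm; y = -170 to -60 mm is the bare side deck (top at 46 mm) on the robot's side, with rod and button.
- hood (a joint): hood angle in rad: 0 shut (level), grows as it is raised, at most 1.35; starts at 1.05 to 1.15. The stiff damped hinge (friction 0.76 N m) holds it where it is left down to some 0.9 to 0.65; only below that does its own weight (about 0.7 kg) carry it down slowly. Pushing it down takes 1 to 2 N at the free edge. It reads 0.56 when the socket sits on the rod's ball, which feels like a hard stop.
- hood_hinge (a point): point on the hood's hinge axis (axis along the mixer's y), at the middle of the hood's 210 mm width, 80 mm above the counter.
- hood_edge (a point): middle of the hood's free edge on its outer (top) face, 280 mm from the hinge axis. The hood is a stiff flat clear panel, 6 mm thick, with a white frame and 22 mm side skirts below.
- socket (a point): where the rod's ball centre lies when seated in the orange socket: a cup at the hood's free-edge corner nearest the robot, over the side deck, 280 mm from the hinge axis, opening to the hood's inner side, 22 mm deep, 18 mm long at its bottom, 38 mm at its mouth; 17 mm inside from the hood's outer face. Raised, it hangs over the lying rod, so come to the rod leaning, from the mixer's front side.
- rod (a joint): prop rod angle in rad: 0 lying level, pointing to the mixer's back (its +x); grows as it swings up and towards the front in the mixer's x-z plane. Starts at 0 to 0.25, stays where it is left (friction 0.09 N m). It has a stop at 1.42, where its ball is within the socket's funnel; seated it reads about 1.36.
- rod_pivot (a point): pivot of the rod at the front of the side deck, 80 mm above the counter (34 mm over the deck); its axis lies along the mixer's y. Between two steel cheeks.
- rod_grip (a point): middle of the red sleeve of the rod, 85.5 mm from the pivot; the sleeve is 55 mm long, 14 mm in diameter (the rod itself is 10 mm).
- rod_tip (a point): centre of the brass ball (14 mm diameter) at the rod's end, 137 mm from the pivot.
- test (a joint): travel of the test button in m: 0 up, 0.006 fully down, pressed straight down. Spring: 1.5 N at first, 5 N fully down.
- test_top (a point): centre of the top of the green button (28 mm diameter), 70 mm above the counter when up, on the side deck behind the rod; black collar 44 mm in diameter.
- plasma_bottle: bystander: standing bottle of amber plasma, 72 mm diameter, 160 mm high; origin at the centre of its foot.
- cleaner_bottle: bystander: standing white bottle, 68 mm diameter, 170 mm high; origin at the centre of its foot.
- reagent_jar: bystander: standing amber jar, 70 mm diameter, 90 mm high; origin at the centre of its foot.

How it is judged:
On the way, in this order (a step that is already met when the one before it is completed fails the run):
1. the prop rod is swung up to its stop while the hood still stands raised (value of joint rod above 1.24 rad and value of joint hood above 0.8 rad), for 0.2 s.
2. the hood is lowered and its socket sits on the rod's ball (distance between rod_tip and socket below 0.008 m and value of joint hood between 0.52 and 0.6 rad), for 0.3 s.
3. the test button is pressed fully down with the hood propped (value of joint test above 0.005 m and distance between rod_tip and socket below 0.008 m), for 0.05 s.
At the end, for the whole second after the job is handed in: The rod's ball sits in the socket (within 8 mm of its seat), the hood rests on it at 0.52 to 0.60 rad and does not move, and the test button is up again (less than 1 mm down) (all of step 2 and velocity of joint hood between -0.02 and 0.02 rad/s and value of joint test below 0.001 m); the robot touches nothing.
It fails at once if the hood falls or is pushed shut (below 0.45 rad) (value of joint hood below 0.45 rad).
It fails at once if the hood is forced: pressed with more than 60 N (contact force between any of the fingers, the arm and hood above 60 N).
It fails at once if a bottle or the jar is shifted by more than 30 mm or tipped (distance of any of plasma_bottle, cleaner_bottle, reagent_jar from where it was at the start of the episode above 0.03 m or angle between any of plasma_bottle, cleaner_bottle, reagent_jar's own z axis and vertical above 0.35 rad).
It also fails if it takes over 72 s, if anything falls off the work surface, if the arm or the gripper's body presses on something with over 40 N, if the wrist force passes 120 N, or if a joint passes its speed limit or range.

## Robot

A 6-joint arm with a two-finger parallel gripper is mounted at the origin on the work surface. World frame = base frame: x ahead of the robot, y to its left, z up, the work surface at z = 0. Lengths are in m, angles in rad, forces in N, time in s.
With the tool pointing down it reaches from about 0.225 to 0.725 m from the base axis. Payload 3.1 kg.
Tool frame: the origin (TCP) lies at the very end of the fingers, on their centre line; the grasp point (between the pads) lies 19 mm behind it; z points along the fingers, y is the direction in which the jaws open and shut (so a half turn about z gives the same grasp; the last joint's range is limited). The gripper opens to 85 mm and grips with 20 to 120 N. Pads are 22 mm wide; open, the fingers measure 114 mm over their backs; the gripper's body (76 mm by 85 mm) begins 54 mm behind the grasp point. The pads swing forward as they close: fully open they stand 13 mm farther back than shut.
Start: joints at [1.141, 0.048, 0.099, 1.622, 0, 1.443], TCP at [0.156, 0.501, 0.231] pointing down, gripper open.
Joint ranges: [-2.91, 2.91], [-0.99, 1.94], [-1.21, 1.42], [-2.12, 2.29], [-1.49, 1.47], [-3.14, 3.14]. Speed limits (rad/s): [2.79, 2.79, 3.14, 3.14, 3.14, 3.14].

## Interface

Orientations are given as a unit quaternion [x, y, z, w].
In Python, from workcell import robot gives the robot as it stands.
- The arm moves only by the tool servo_tool, never from a script. Its arguments are lists of equal length, an entry for each row: "dp": the shift along the tool's x, y, z in m, a list of three; "delta_rot": the turn, a rotation vector about the tool's x, y, z in degrees, a list of three; "fingers": the closure in counts, from 0 (fully open) to 255 (shut). In form: {"dp": [[tx, ty, tz], ...], "delta_rot": [[ax, ay, az], ...], "fingers": [fingers, ...]}. A call has 1 to 8 rows; each row is the pose to reach, as a shift and turn from the pose commanded when the call began, along the tool's axes at that moment; what a row does not reach only later rows make up. A row lasts 1/10 s, in which the tool goes at most 50 mm and 8.59 degrees, less where a joint would pass 70% of its speed; a pose out of reach is approached as far as the arm can. A call with a gripper value outside its range is refused whole. The fingers move at their own pace and stop on an object; "squeeze" is the grip in N (left out, the last holds). Time passes only in rows, so rows that repeat a pose let the fingers close. It gives the time, the measured TCP pose, the force and the opening at its end, in the units of the state.
- robot.get_state(): the state, without advancing time (a new reading comes with each control period).
- robot.grab_frame(name): name is "scene" or "side" or "wrist"; returns the picture (480x640x3 uint8, red, green, blue); there is no depth.
- robot.calibration(name): a dict with "vertical_fov" (degrees; the focal length in pixels is half the picture's height over the tangent of half this angle, whatever the lens; pixels are square), "cx", "cy" (the principal point, pixels), "origin" and "rotation" of the camera in the world. Camera axes: x right, y down, z forward; pixel columns grow to the right and rows downward; lengths in m; the calibration is good to about 2 mm. A picture is of the moment at which its call begins: read the wrist's pose just before it. calibration takes no time and is no camera call; for the wrist camera it gives the pose at the moment of the call.
- robot.hand_in(): hands the job in, once; it reports no verdict.
The state is a dict: "t": time; "joint_positions": joint angles; "joint_vel": joint speeds; "joint_efforts": joint torques, N m; "position": TCP position; "tcp_rot": TCP orientation; "force": force on the tool from outside, world axes, zero at the start; "moment": the same for the moment, N m; "opening": opening from 0.0 (shut) to 1.0 (fully open).
Only numpy, scipy, OpenCV 4.12 (cv2) and the standard library are available. Lean on these libraries where they do the work, as an engineer would, in place of code of your own. Each camera call takes 0.05 s, during which the arm holds its last target. There are 200 camera calls.

## Working session

There is one attempt and no reset: what is moved stays moved. The work goes in short steps, Python scripts to look and compute and a tool call to move; the robot and the scene stay as the last step left them, time stands still between calls to the robot, and variables do not carry over. Pictures are saved under pics/ and viewed, about 8 in all and at most 12, crops included, and the job is handed in when it is done.

Besides the shell and the picture viewer there is one more tool, called after "Call:" by a JSON object that holds its "name" and its "arguments", one argument or row to a line. servo_tool: Moves the arm, as the interface text tells. Its arguments: {"type":"object","properties":{"dp":{"type":"array","items":{"type":"array","items":{"type":"number"}}},"delta_rot":{"type":"array","items":{"type":"array","items":{"type":"number"}}},"fingers":{"type":"array","items":{"type":"number"}},"squeeze":{"type":"number"}},"required":["dp","delta_rot","fingers"]}

```bash
mkdir -p pics; ls
python3 - <<'E'
from workcell import robot
import cv2
for n in("scene","side"):
    cv2.imwrite(f"pics/{n}0.png",robot.grab_frame(n)[:,:,::-1]); print(n,robot.calibration(n))
print(robot.calibration("wrist"));print(robot.get_state())
E
```

```text
pics
scene {'vertical_fov': 42.205073054648125, 'cx': 327.8135510308676, 'cy': 246.4266174087781, 'origin': array([ 0.6052545 , -0.9790584 ,  0.90334692]), 'rotation': array([ 0.90370931, -0.01131023, -0.00717218, -0.42793704])}
side {'vertical_fov': 49.14284960513698, 'cx': 322.6900363425378, 'cy': 239.55605043128836, 'origin': array([ 0.04632679, -0.62253232,  0.73425195]), 'rotation': array([ 0.84204073, -0.31854978,  0.16161249, -0.40419656])}
{'vertical_fov': 70.59104549273005, 'cx': 314.6691759146615, 'cy': 241.38663967308224, 'origin': array([0.07427356, 0.52617253, 0.37345663]), 'rotation': array([0.79379142, 0.58487976, 0.09745609, 0.13532611])}
{'t': 0.1, 'joint_positions': array([ 1.14118717e+00,  4.86762683e-02,  9.77320103e-02,  1.62199912e+00,
       -2.67795946e-05,  1.44299969e+00]), 'joint_vel': array([ 0.00092546, -0.00079435,  0.0043701 ,  0.000145  ,  0.00149227,
        0.00031038]), 'joint_efforts': array([ 2.51407153e-03, -3.39853013e+01,  3.20934498e+01,  1.58530584e-02,
       -1.02257084e-04,  1.40602282e-05]), 'position': array([0.15584033, 0.50075076, 0.23022315]), 'tcp_rot': array([ 1.50334054e-01,  9.88634675e-01, -1.03578399e-03, -2.82462903e-04]), 'force': array([ 0.32098524, -0.06618033, -0.46031568]), 'moment': array([ 0.0386557 ,  0.01009741, -0.00482682]), 'opening': 0.9987131438961185}
```

View pics/scene0.png

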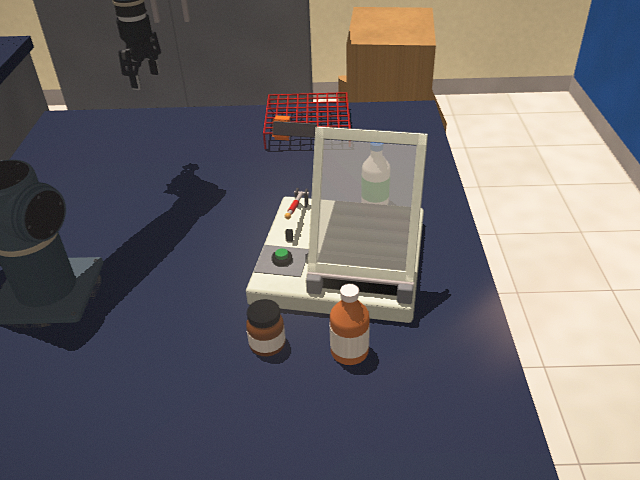

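View pics/side0.png

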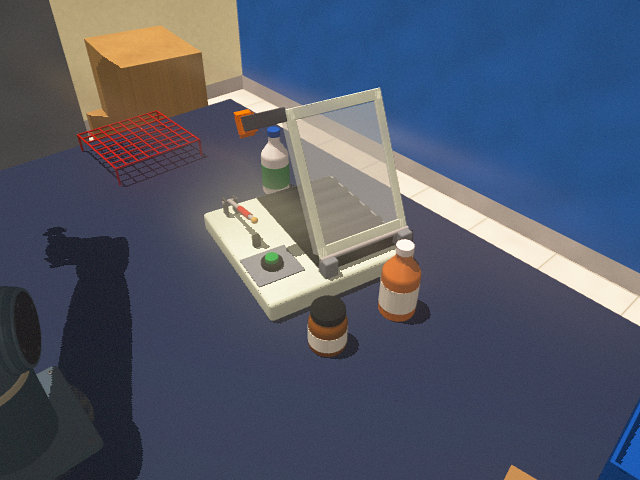

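```bash
cat > h.py <<'E'
from workcell import robot
import cv2,numpy as np
from scipy.spatial.transform import Rotation as R
from scipy.optimize import least_squares
def ray(c,p):
    f=240/np.tan(np.radians(c["vertical_fov"]/2))
    d=R.from_quat(c["rotation"]).apply([(p[0]-c["cx"])/f,(p[1]-c["cy"])/f,1]); return c["origin"],d/np.linalg.norm(d)
def proj(c,P):
    f=240/np.tan(np.radians(c["vertical_fov"]/2))
    q=R.from_quat(c["rotation"]).inv().apply(np.atleast_2d(P)-c["origin"])
    return q[:,:2]/q[:,2:]*f+[c["cx"],c["cy"]]
def tri(obs):
    A=np.zeros((3,3));b=np.zeros(3);rs=[ray(c,p) for c,p in obs]
    for o,d in rs: M=np.eye(3)-np.outer(d,d);A+=M;b+=M@o
    x=np.linalg.solve(A,b); return x,[np.linalg.norm(np.cross(x-o,d)) for o,d in rs]
def crop(img,x0,y0,w,h,s):
    c=cv2.resize(img[y0:y0+h,x0:x0+w],None,fx=s,fy=s,interpolation=cv2.INTER_CUBIC)
    for k in range(0,w,20): cv2.putText(c,str(x0+k),(int(k*s),9),0,.33,(255,0,255),1); cv2.line(c,(int(k*s),10),(int(k*s),15),(255,0,255),1)
    for k in range(0,h,20): cv2.putText(c,str(y0+k),(0,int(k*s)),0,.33,(255,0,255),1); cv2.line(c,(22,int(k*s)),(28,int(k*s)),(255,0,255),1)
    return c
E
python3 - <<'E'
from h import *
a=cv2.imread("pics/scene0.png");b=cv2.imread("pics/side0.png")
cv2.imwrite("pics/c1.png",np.hstack([crop(a,245,105,85,170,3.4),crop(b,202,105,145,170,3.4)]))
E
```

```text
(no output)
```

View pics/c1.png

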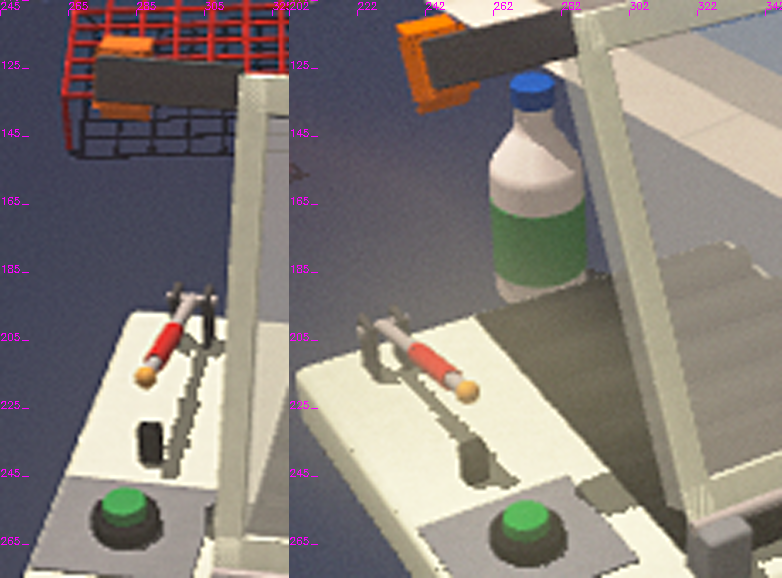

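Run:
```python
from h import *
s=robot.calibration("scene");d=robot.calibration("side")
for n,a,b in [("ball",(287.9,215.6),(254.6,220)),("grip",(293.5,208),(244.4,212.1)),("pivot",(302,193.2),(231.1,201.5)),("button",(281.8,252.6),(271.7,256.5)),("hoodnear",(316,129),(288,110)),("hoodfar",(426,134),(380,90)),("orange",(281.5,128),(242,123)),
 ("hingenear",(314,284),(328,266)),("hingefar",(406,292),(405,238)),("cap_cleaner",(376,147),(273.5,131)),("capplasma",(349.5,291),(405,247)),("jar",(264,310),(328,305))]:
    x,e=tri([(s,a),(d,b)]);print(n,x.round(4),np.round(e,4))
```

```text
ball [0.517  0.0939 0.1116] [0.0009 0.0009]
grip [0.527  0.1442 0.0972] [0.0008 0.0008]
pivot [0.5434 0.2216 0.0798] [0.002 0.002]
button [0.5039 0.0239 0.0676] [0.0006 0.0006]
hoodnear [0.5852 0.0621 0.3361] [0.0004 0.0004]
hoodfar [0.7868 0.0299 0.3333] [0.0031 0.0031]
orange [0.517  0.1083 0.3153] [0.0005 0.0005]
hingenear [ 0.5719 -0.0664  0.0615] [0.0012 0.0012]
hingefar [ 0.75   -0.106   0.0664] [0.002 0.002]
cap_cleaner [0.7191 0.289  0.163 ] [0.002 0.002]
capplasma [ 0.6371 -0.1917  0.1549] [0.0015 0.0015]
jar [ 0.4812 -0.1651  0.0909] [0.0011 0.0011]
```

Scene view: ball (288,216), button (282,253), hood free edge (316,129)–(426,134). Side view: ball (255,220), button (272,256). Triangulated heights agree with the text (pivot 0.080, button 0.068, rod angle about 0.24). The next step is a lean grasp of the sleeve.

```bash
cat >> h.py <<'E'
EX=np.array([-.19,-.982,0]);EX/=np.linalg.norm(EX);EZ=np.array([0,0,1.]);EY=np.cross(EZ,EX)
PIV=np.array([.5434,.2216,.080])
def lean(Ld): # tool z leaning, coming from the mixer's front
    L=np.radians(Ld); z=np.sin(L)*EX-np.cos(L)*EZ; x=-np.cos(L)*EX-np.sin(L)*EZ
    return R.from_matrix(np.c_[x,np.cross(z,x),z])
def rel(P,Rt):
    s=robot.get_state();R0=R.from_quat(s["tcp_rot"])
    return R0.inv().apply(np.asarray(P)-s["position"]).round(4).tolist(),np.degrees((R0.inv()*Rt).as_rotvec()).round(1).tolist()
E
python3 - <<'E'
from h import *
T=lean(40); z=T.as_matrix()[:,2]
g=np.array([.527,.144,.097]); print("pre",g-.081*z,rel(g-.081*z,T))
E
```

```text
pre [0.5368904  0.19511778 0.1590496 ] ([-0.4547, -0.1784, 0.0714], [29.0, -32.4, 80.0])
```

Call:
{"name": "servo_tool", "arguments": {
  "dp": [
    [-0.057,-0.022,0.0],
    [-0.114,-0.045,0.0],
    [-0.17,-0.067,0.0],
    [-0.227,-0.089,0.0],
    [-0.284,-0.111,0.0],
    [-0.341,-0.134,0.02],
    [-0.398,-0.156,0.03],
    [-0.455,-0.178,0.04]
  ],
  "delta_rot": [
    [3,-3,8],
    [6,-6,16],
    [9,-9,24],
    [12,-12,32],
    [14,-16,40],
    [18,-20,50],
    [24,-26,65],
    [29,-32.4,80]
  ],
  "fingers": [100,100,100,100,100,100,100,100],
  "squeeze": 25
}}

```text
t: 0.9
position: [0.4677, 0.2514, 0.2058]
tcp_rot: [0.616, 0.74, -0.209, 0.171]
force: [0.3, 0.6, -0.6]
opening: 0.606
```

Call:
{"name": "servo_tool", "arguments": {
  "dp": [
    [0,0,0],
    [0,0,0]
  ],
  "delta_rot": [
    [0,0,0],
    [0,0,0]
  ],
  "fingers": [100,100]
}}

```text
t: 1.1
position: [0.4667, 0.2515, 0.204]
tcp_rot: [0.615, 0.741, -0.21, 0.169]
force: [-0.5, 0.5, -0.1]
opening: 0.606
```

Run:
```python
from h import *
T=lean(40); z=T.as_matrix()[:,2]
g=np.array([.527,.144,.097]); s=robot.get_state(); print(s["position"],s["joint_positions"],s["opening"],rel(g-.081*z,T))
```

```text
[0.4667183  0.25150125 0.20398537] [ 0.61707774  0.41736102  0.37526387  1.87398753 -0.43143659  2.07833727] 0.6063199746019957 ([-0.0377, 0.0649, 0.0671], [6.7, -8.1, 19.7])
```

Call:
{"name": "servo_tool", "arguments": {
  "dp": [
    [-0.013,0.022,0.022],
    [-0.025,0.043,0.045],
    [-0.0377,0.0649,0.067],
    [-0.0377,0.0649,0.067],
    [-0.0377,0.0649,0.067]
  ],
  "delta_rot": [
    [2.2,-2.7,6.6],
    [4.4,-5.4,13.2],
    [6.7,-8.1,19.7],
    [6.7,-8.1,19.7],
    [6.7,-8.1,19.7]
  ],
  "fingers": [100,100,100,100,100]
}}

```text
t: 1.6
position: [0.5363, 0.197, 0.1608]
tcp_rot: [0.724, 0.599, -0.262, 0.218]
force: [0.5, 0.1, 0.5]
opening: 0.605
```

Run:
```python
from h import *
T=lean(40); z=T.as_matrix()[:,2]
c=robot.calibration("wrist");im=robot.grab_frame("wrist");cv2.imwrite("pics/w1.png",im[:,:,::-1])
g=np.array([.527,.144,.097]); s=robot.get_state(); print(s["position"],s["joint_positions"],rel(g-.081*z,T))
print(proj(c,np.array([[.517,.0939,.1116],g,PIV,[.5039,.0239,.07],s["position"]])))
np.save("w1.npy",c,allow_pickle=True)
```

```text
[0.53646278 0.19751899 0.16286151] [ 0.50833923  0.6754726   0.58800547  1.97065819 -0.51562418  2.39801341] ([0.0007, 0.0009, 0.0044], [0.3, -0.2, 0.1])
[[315.44468361 294.95349049]
 [316.24756666 248.6739989 ]
 [319.84724134 148.27188835]
 [315.36177739 283.46052715]
 [315.81532792 312.5993256 ]]
```

View pics/w1.png

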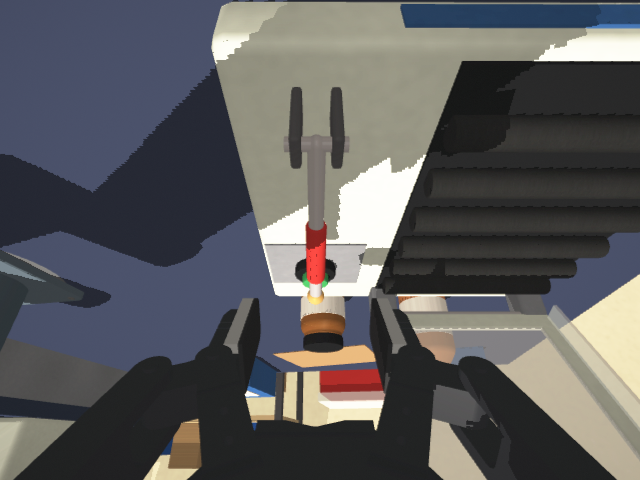

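Wrist view: the ball is at (315,299), the sleeve centre at (316,250) and the pivot at (317,145), all within 4 px of the predictions. I'm advancing to grasp.

Call:
{"name": "servo_tool", "arguments": {
  "dp": [
    [0.0007,0.001,0.025],
    [0.0007,0.001,0.05],
    [0.0007,0.001,0.07],
    [0.0007,0.001,0.084],
    [0.0007,0.001,0.084],
    [0.0007,0.001,0.084]
  ],
  "delta_rot": [
    [0,0,0],
    [0,0,0],
    [0,0,0],
    [0,0,0],
    [0,0,0],
    [0,0,0]
  ],
  "fingers": [100,100,100,100,150,255],
  "squeeze": 25
}}

```text
t: 2.25
position: [0.5284, 0.1452, 0.0996]
tcp_rot: [0.725, 0.599, -0.259, 0.219]
force: [-0.5, -0.8, 0.7]
opening: 0.279
```

Call:
{"name": "servo_tool", "arguments": {
  "dp": [
    [0,0,0],
    [0,0,0],
    [0,0,0],
    [0,0,0]
  ],
  "delta_rot": [
    [0,0,0],
    [0,0,0],
    [0,0,0],
    [0,0,0]
  ],
  "fingers": [255,255,255,255]
}}

```text
t: 2.65
position: [0.5274, 0.1451, 0.0971]
tcp_rot: [0.725, 0.599, -0.262, 0.217]
force: [-5.1, 1.1, 1.7]
opening: 0.143
```

Run:
```python
from h import *
s=robot.get_state();print(s["position"],s["force"],s["moment"])
q=R.from_quat(s["tcp_rot"]);g=s["position"]-.019*q.as_matrix()[:,2];v=g-PIV
r=np.hypot(v@EX,v[2]);a0=np.arctan2(v[2],v@EX);print("grip",g,"r",r,"ang",a0,"y",v@EY)
for f in np.linspace(.125,1,8):
    a=a0+f*(1.43-a0);L=40+f*22;T=lean(L)
    P=PIV+r*(np.cos(a)*EX+np.sin(a)*EZ)+(v@EY)*EY+.019*T.as_matrix()[:,2]
    print(round(a,2),P.round(3),*rel(P,T))
```

```text
[0.52735412 0.14514803 0.09714508] [-5.10482048  1.06096823  1.73181488] [ 0.86030972  0.701867   -0.728783  ]
grip [0.52961094 0.15708633 0.11175274] r 0.07320342674226137 ang 0.4486619234214455 y -0.001282983843761229
0.57 [0.528 0.149 0.106] [-0.0026, -0.0, -0.0088] [0.2, -3.0, 0.1]
0.69 [0.529 0.153 0.114] [-0.0041, -0.0, -0.0179] [0.2, -5.7, 0.0]
0.82 [0.53  0.159 0.121] [-0.0044, 0.0, -0.0269] [0.2, -8.5, 0.0]
0.94 [0.531 0.165 0.127] [-0.0037, 0.0, -0.0359] [0.2, -11.2, 0.0]
1.06 [0.532 0.172 0.133] [-0.0019, 0.0001, -0.0447] [0.2, -14.0, 0.0]
1.18 [0.534 0.179 0.137] [0.001, 0.0001, -0.0531] [0.2, -16.7, 0.0]
1.31 [0.535 0.187 0.141] [0.0048, 0.0001, -0.061] [0.2, -19.5, 0.0]
1.43 [0.537 0.195 0.144] [0.0096, 0.0001, -0.0683] [0.2, -22.2, 0.0]
```

The pads hold the sleeve only by their tips, about 14 mm short, so I'm reopening to go deeper.

Call:
{"name": "servo_tool", "arguments": {
  "dp": [
    [0,0,0],
    [0,0,0],
    [0,0,0.007],
    [0,0,0.015],
    [0,0,0.015],
    [0,0,0.015],
    [0,0,0.015],
    [0,0,0.015]
  ],
  "delta_rot": [
    [0,0,0],
    [0,0,0],
    [0,0,0],
    [0,0,0],
    [0,0,0],
    [0,0,0],
    [0,0,0],
    [0,0,0]
  ],
  "fingers": [170,170,170,170,255,255,255,255]
}}

```text
t: 3.45
position: [0.5251, 0.1337, 0.0846]
tcp_rot: [0.724, 0.599, -0.263, 0.218]
force: [-4.6, -2.6, -2.5]
opening: 0.151
```

Run:
```python
from h import *
s=robot.get_state();print(s["position"],s["force"],s["moment"],s["opening"])
q=R.from_quat(s["tcp_rot"]);g=s["position"]-.019*q.as_matrix()[:,2];v=g-PIV
r=np.hypot(v@EX,v[2]);a0=np.arctan2(v[2],v@EX);print("grip",g,"r",r,"ang",a0,"y",v@EY)
for f in np.linspace(.125,1,8):
    a=a0+f*(1.43-a0);L=40+f*22;T=lean(L)
    P=PIV+r*(np.cos(a)*EX+np.sin(a)*EZ)+(v@EY)*EY+.019*T.as_matrix()[:,2]
    print(round(a,2),P.round(3),*rel(P,T))
```

```text
[0.52514356 0.13371499 0.08464042] [-4.64724548 -2.61491459 -2.52083671] [ 0.38379309  0.56536574 -0.6418108 ] 0.15127233396789783
grip [0.52744059 0.1456981  0.09920507] r 0.07989413311194848 ang 0.24275879024762273 y -0.0012505188460779134
0.39 [0.526 0.137 0.097] [-0.0053, -0.0, -0.011] [0.1, -2.8, 0.1]
0.54 [0.527 0.141 0.108] [-0.009, -0.0, -0.0226] [0.1, -5.5, 0.1]
0.69 [0.528 0.147 0.118] [-0.0109, 0.0, -0.0345] [0.1, -8.3, 0.1]
0.84 [0.529 0.155 0.127] [-0.011, 0.0, -0.0465] [0.1, -11.0, 0.1]
0.98 [0.531 0.163 0.135] [-0.0094, 0.0, -0.0583] [0.1, -13.8, 0.1]
1.13 [0.533 0.173 0.142] [-0.0061, 0.0, -0.0696] [0.1, -16.5, 0.1]
1.28 [0.535 0.183 0.147] [-0.0011, 0.0001, -0.0802] [0.1, -19.3, 0.1]
1.43 [0.537 0.194 0.15 ] [0.0053, 0.0001, -0.0899] [0.1, -22.0, 0.0]
```

Call:
{"name": "servo_tool", "arguments": {
  "dp": [
    [-0.005,0,-0.011],
    [-0.009,0,-0.0226],
    [-0.011,0,-0.0345],
    [-0.011,0,-0.0465],
    [-0.0095,0,-0.058],
    [-0.006,0,-0.0696],
    [-0.001,0,-0.08],
    [0.004,0,-0.088]
  ],
  "delta_rot": [
    [0,-2.8,0],
    [0,-5.5,0],
    [0,-8.3,0],
    [0,-11,0],
    [0,-13.8,0],
    [0,-16.5,0],
    [0,-19.3,0],
    [0,-22,0]
  ],
  "fingers": [255,255,255,255,255,255,255,255]
}}

```text
t: 4.25
position: [0.536, 0.1868, 0.1472]
tcp_rot: [0.662, 0.549, -0.388, 0.332]
force: [-24.9, -10.2, 34.8]
opening: 0.148
```

Call:
{"name": "servo_tool", "arguments": {
  "dp": [
    [0,0,0],
    [0,0,0]
  ],
  "delta_rot": [
    [0,0,0],
    [0,0,0]
  ],
  "fingers": [255,255]
}}

```text
t: 4.45
position: [0.5354, 0.1875, 0.1455]
tcp_rot: [0.663, 0.549, -0.387, 0.331]
force: [5.4, 1.9, -0.7]
opening: 0.153
```

Run:
```python
from h import *
s=robot.get_state();print(s["position"],s["force"],s["moment"],s["opening"],s["joint_positions"])
q=R.from_quat(s["tcp_rot"]);g=s["position"]-.019*q.as_matrix()[:,2];v=g-PIV
r=np.hypot(v@EX,v[2]);a0=np.arctan2(v[2],v@EX);print("grip",g,"r",r,"ang",a0,"y",v@EY)
a=cv2.imread and robot.grab_frame("scene")[:,:,::-1].copy();b=robot.grab_frame("side")[:,:,::-1].copy()
cv2.imwrite("pics/c2.png",np.hstack([crop(a,230,90,130,190,3),crop(b,195,90,130,190,3)]))
```

```text
[0.53537573 0.18751893 0.14550221] [ 5.38305926  1.89204863 -0.74941691] [ 1.32746461 -0.65647358  0.92377278] 0.1529876336639887 [ 0.57785197  1.00433073  0.83262722  2.29064589 -0.69644456  2.67892515]
grip [0.53821725 0.2039228  0.15465856] r 0.07687814877692441 ang 1.3299163864475907 y -0.0017304232551770765
```

View pics/c2.png

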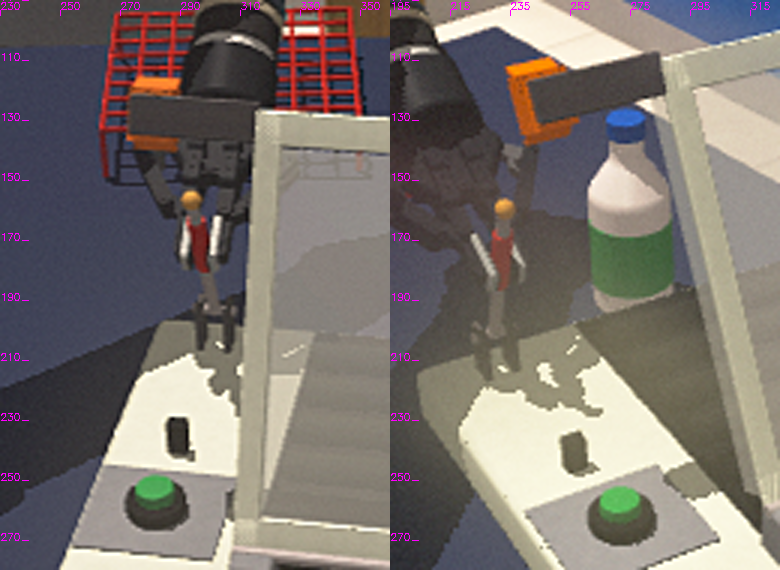

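Run:
```python
from h import *
s=robot.calibration("scene");d=robot.calibration("side")
x,e=tri([(s,(293.7,156.3)),(d,(233,159.3))]);v=x-PIV;print(x,e,np.linalg.norm(v),np.arctan2(v[2],v@EX),v@EY)
q=robot.get_state();print(q["joint_positions"])
T=lean(52)
for a in(1.36,1.43):
  P=PIV+.08*(np.cos(a)*EX+np.sin(a)*EZ)-.0015*EY+.019*T.as_matrix()[:,2]
  print(P,rel(P,T))
```

```text
[0.53270694 0.17748252 0.2076059 ] [np.float64(0.0008762654090397034), np.float64(0.0008762654090396034)] 0.1354398743267871 1.229358629032371 -0.0021178195715202495
[ 0.57744255  1.00375715  0.83205736  2.2899869  -0.69594577  2.67887096]
[0.53590344 0.19075105 0.1465316 ] ([0.0007, -0.0, -0.0035], [1.0, 9.1, -0.3])
[0.53695061 0.19616324 0.1475108 ] ([0.0025, 0.0, -0.0088], [1.0, 9.1, -0.3])
```

Ball seen at (294,156) in scene and (233,159) in side. The rod is at about 1.23–1.33 rad, not yet at the stop, and joint 4 is at its limit. I'll lean back a little and go on.

Call:
{"name": "servo_tool", "arguments": {
  "dp": [
    [0.001,0,-0.003],
    [0.002,0,-0.008],
    [0.004,0,-0.012],
    [0.004,0,-0.014],
    [0.004,0,-0.014],
    [0.004,0,-0.014]
  ],
  "delta_rot": [
    [0,4,0],
    [0,8,0],
    [0,10,0],
    [0,11,0],
    [0,11,0],
    [0,11,0]
  ],
  "fingers": [255,255,255,255,255,255]
}}

```text
t: 5.15
position: [0.5377, 0.2003, 0.1479]
tcp_rot: [0.697, 0.577, -0.323, 0.276]
force: [4.8, -1.5, -4.5]
opening: 0.151
```

Run:
```python
from h import *
s=robot.get_state();print(s["position"],s["force"],s["moment"],s["opening"],s["joint_positions"])
q=R.from_quat(s["tcp_rot"]);g=s["position"]-.019*q.as_matrix()[:,2];v=g-PIV
r=np.hypot(v@EX,v[2]);a0=np.arctan2(v[2],v@EX);print("grip",g,"r",r,"ang",a0,"y",v@EY)
def ball(n):
    im=robot.grab_frame(n); cv2.imwrite(f"pics/{n}3.png",im[:,:,::-1])
    h=cv2.cvtColor(im,cv2.COLOR_RGB2HSV); u0,v0=(270,140) if n=="scene" else (215,140)
    m=cv2.inRange(h[v0:v0+40,u0:u0+45],(12,120,110),(24,255,255)); k,_,st,ce=cv2.connectedComponentsWithStats(m)
    print(n,st[1:,4],ce[1:]+[u0,v0])
    i=1+np.argmax(st[1:,4]); return ce[i]+[u0,v0]
a,b=ball("scene"),ball("side")
x,e=tri([(robot.calibration("scene"),a),(robot.calibration("side"),b)]);v=x-PIV;print(x,e,np.linalg.norm(v),np.arctan2(v[2],v@EX))
```

```text
[0.53773751 0.20029666 0.14786539] [ 4.84482771 -1.47250837 -4.48921607] [ 1.07452764 -0.92531314  0.91844688] 0.1510803636977358 [ 0.55655307  0.85299616  0.7260381   2.11884226 -0.61105837  2.53544769]
grip [0.54023588 0.21468958 0.16001454] r 0.08035468044525118 ang 1.4787532998978075 y -0.0017938013258943244
scene [31] [[294.64516129 149.64516129]]
side [38] [[228.94736842 152.92105263]]
[0.53469513 0.19361947 0.21443128] [np.float64(0.0008842755162548943), np.float64(0.0008842755162548567)] 0.13758799071571834 1.357442903982698
```

Call:
{"name": "servo_tool", "arguments": {
  "dp": [
    [0.002,0,-0.002],
    [0.004,0,-0.005],
    [0.005,0,-0.006],
    [0.005,0,-0.006]
  ],
  "delta_rot": [
    [0,0,0],
    [0,0,0],
    [0,0,0],
    [0,0,0]
  ],
  "fingers": [255,255,255,255]
}}

```text
t: 5.65
position: [0.5391, 0.2072, 0.1487]
tcp_rot: [0.696, 0.578, -0.324, 0.277]
force: [4.3, -4.2, -2.8]
opening: 0.153
```

```bash
cat >> h.py <<'E'
def ball(n,u0,v0):
    im=robot.grab_frame(n); cv2.imwrite(f"pics/{n}_{robot.get_state()['t']:.2f}.png",im[:,:,::-1])
    h=cv2.cvtColor(im,cv2.COLOR_RGB2HSV)
    m=cv2.inRange(h[v0:v0+40,u0:u0+45],(12,120,110),(24,255,255)); k,_,st,ce=cv2.connectedComponentsWithStats(m)
    i=1+np.argmax(st[1:,4]); return ce[i]+[u0,v0]
def rodang():
    x,e=tri([(robot.calibration("scene"),ball("scene",270,135)),(robot.calibration("side"),ball("side",212,135))]);v=x-PIV;print("ball",x,e,np.linalg.norm(v),np.arctan2(v[2],v@EX))
E
python3 - <<'E'
from h import *
s=robot.get_state();print(s["position"],s["force"],s["moment"],s["opening"])
rodang()
E
```

```text
[0.53906046 0.20718963 0.1486794 ] [ 4.32886139 -4.20208159 -2.77233988] [ 0.35915558 -0.62540007  0.85508947] 0.15314558336469364
ball [0.5368508  0.20420268 0.2165866 ] [np.float64(0.0008034676959064203), np.float64(0.0008034676959062917)] 0.13784577703519418 1.437431381469949
```

Rod measures about 1.43 rad, so it is at its stop with the force rising. I'm releasing it and backing off.

Call:
{"name": "servo_tool", "arguments": {
  "dp": [
    [0,0,0],
    [0,0,0],
    [0,0,-0.002],
    [0,0,-0.03],
    [0,0,-0.065],
    [0,0,-0.1],
    [0,0,-0.1]
  ],
  "delta_rot": [
    [0,0,0],
    [0,0,0],
    [0,0,0],
    [0,0,0],
    [0,0,0],
    [0,0,0],
    [0,0,0]
  ],
  "fingers": [150,150,150,150,150,150,150]
}}

```text
t: 6.45
position: [0.534, 0.2644, 0.1969]
tcp_rot: [0.697, 0.587, -0.305, 0.276]
force: [-0.1, -0.1, 0.6]
opening: 0.409
```

```bash
cat >> h.py <<'E'
Hn=PIV+.275*EX
def hp(th,r=.25,c=0.,w=.095): return Hn+r*(-np.cos(th)*EX+np.sin(th)*EZ)+c*(np.sin(th)*EX+np.cos(th)*EZ)+w*EY+.015*EX
DOWN=R.from_matrix(np.c_[-EY,np.cross(-EZ,-EY),-EZ])
E
python3 - <<'E'
from h import *
rodang(); s=robot.get_state(); print(s["position"],s["force"])
for P in ([.50,.30,.45],hp(1.1,c=.05)+[0,0,.12],hp(1.1,c=.05),hp(1.1)): print(np.round(P,3),rel(P,DOWN))
E
```

```text
ball [0.53680554 0.20397715 0.21641202] [np.float64(0.0007301424732328006), np.float64(0.0007301424732326826)] 0.13770363038364705 1.435606788768697
[0.53427784 0.26238408 0.19528212] [-0.85241004 -0.7930007  -0.65258678]
[0.5  0.3  0.45] ([-0.1715, -0.0335, -0.1922], [-36.4, 39.6, -83.1])
[ 0.595 -0.014  0.445] ([-0.3593, 0.1102, 0.0345], [-36.4, 39.6, -83.1])
[ 0.595 -0.014  0.325] ([-0.269, 0.1072, 0.1135], [-36.4, 39.6, -83.1])
[0.603 0.03  0.303] ([-0.2226, 0.1079, 0.095], [-36.4, 39.6, -83.1])
```

Call:
{"name": "servo_tool", "arguments": {
  "dp": [
    [-0.03,-0.006,-0.035],
    [-0.06,-0.012,-0.07],
    [-0.09,-0.018,-0.1],
    [-0.12,-0.024,-0.135],
    [-0.15,-0.03,-0.165],
    [-0.17,-0.033,-0.19],
    [-0.17,-0.033,-0.19],
    [-0.17,-0.033,-0.19]
  ],
  "delta_rot": [
    [-2,2,-4],
    [-5,5,-11],
    [-8,9,-18],
    [-11.5,12.5,-26],
    [-14,16,-34],
    [-18,20,-42],
    [-21,23,-49],
    [-25,27,-57]
  ],
  "fingers": [255,255,255,255,255,255,255,255]
}}

```text
t: 7.35
position: [0.5007, 0.2989, 0.4483]
tcp_rot: [0.328, 0.932, -0.115, 0.105]
force: [-0.1, -0.4, -0.2]
opening: 0.002
```

Run:
```python
from h import *
s=robot.get_state(); print(s["position"],s["joint_positions"])
for P in ([.55,.2,.45],hp(1.1,c=.05)+[0,0,.12],hp(1.1,c=.05),hp(1.1)): print(np.round(P,3),rel(P,DOWN))
```

```text
[0.50074854 0.29886349 0.44831991] [ 0.58648202  0.57161042  1.19175523  2.25009897 -0.30642265  1.27285226]
[0.55 0.2  0.45] ([-0.0961, -0.0439, 0.0322], [-12.1, 13.4, -27.6])
[ 0.595 -0.014  0.445] ([-0.2544, -0.1768, 0.1022], [-12.1, 13.4, -27.6])
[ 0.595 -0.014  0.325] ([-0.222, -0.1595, 0.2164], [-12.1, 13.4, -27.6])
[0.603 0.03  0.303] ([-0.1966, -0.1176, 0.2267], [-12.1, 13.4, -27.6])
```

Call:
{"name": "servo_tool", "arguments": {
  "dp": [
    [-0.03,-0.02,0.012],
    [-0.06,-0.042,0.024],
    [-0.094,-0.065,0.036],
    [-0.126,-0.088,0.05],
    [-0.158,-0.11,0.062],
    [-0.19,-0.133,0.075],
    [-0.222,-0.155,0.09],
    [-0.25,-0.175,0.105]
  ],
  "delta_rot": [
    [-2,2.5,-5],
    [-5,5,-10],
    [-8,9,-18],
    [-12,13.4,-27.6],
    [-12,13.4,-27.6],
    [-12,13.4,-27.6],
    [-12,13.4,-27.6],
    [-12,13.4,-27.6]
  ],
  "fingers": [255,255,255,255,255,255,255,255]
}}

```text
t: 8.15
position: [0.5907, -0.0139, 0.4398]
tcp_rot: [0.1, 0.995, -0.003, -0.002]
force: [0.1, 0.1, 0.1]
opening: 0.003
```

Run:
```python
from h import *
s=robot.get_state(); print(s["position"],s["joint_positions"],s["force"])
for P in (hp(1.1,c=.05),hp(1.1)): print(np.round(P,3),rel(P,DOWN))
a=robot.grab_frame("scene")[:,:,::-1];b=robot.grab_frame("side")[:,:,::-1]
cv2.imwrite("pics/c4.png",np.hstack([cv2.resize(a[20:320,200:460],None,fx=1.5,fy=1.5),cv2.resize(b[20:320,170:430],None,fx=1.5,fy=1.5)]))
```

```text
[ 0.59070204 -0.01393587  0.43984582] [-0.13391001  0.4994694   1.10120316  2.17556837 -0.005856    0.06602194] [0.13100688 0.12526365 0.05432324]
[ 0.595 -0.014  0.325] ([-0.0041, 0.0018, 0.1143], [-0.3, -0.2, -0.5])
[0.603 0.03  0.303] ([-0.0038, 0.0465, 0.1368], [-0.3, -0.2, -0.5])
```

View pics/c4.png

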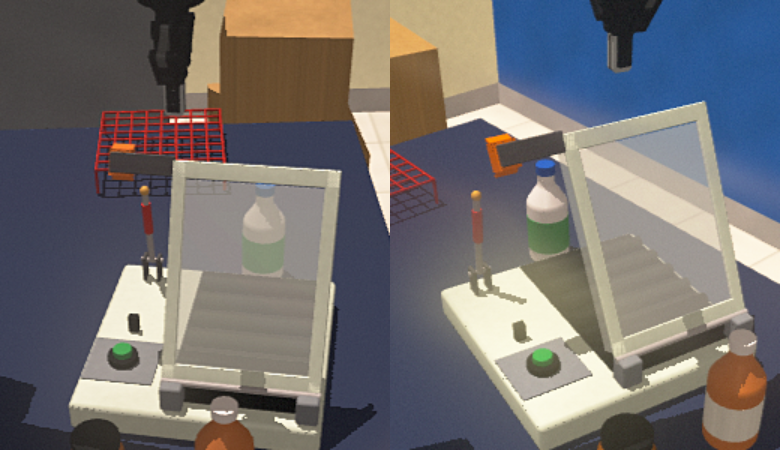

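The rod stands upright (ball at crop (145,190)), the hood is still raised, and the closed fingers are above and behind its near corner. I'm descending, then moving to contact.

Call:
{"name": "servo_tool", "arguments": {
  "dp": [
    [-0.004,0,0.04],
    [-0.004,0,0.08],
    [-0.004,0,0.115],
    [-0.004,0.01,0.12],
    [-0.004,0.02,0.125],
    [-0.004,0.03,0.13],
    [-0.004,0.03,0.13]
  ],
  "delta_rot": [
    [0,0,0],
    [0,0,0],
    [0,0,0],
    [0,0,0],
    [0,0,0],
    [0,0,0],
    [0,0,0]
  ],
  "fingers": [255,255,255,255,255,255,255]
}}

```text
t: 8.95
position: [0.6024, 0.0193, 0.3132]
tcp_rot: [0.097, 0.995, -0.002, 0.002]
force: [-0.2, -0.5, -0.9]
opening: 0.001
```

Run:
```python
from h import *
s=robot.get_state(); print(s["position"],s["force"])
for th in np.arange(1.15,.5,-.05): print(round(th,2),np.round(hp(th),3),rel(hp(th),DOWN))
```

```text
[0.60243558 0.01926354 0.31321522] [-0.18530893 -0.4735696  -0.88031032]
1.15 [0.601 0.019 0.308] ([0.0014, -0.0004, 0.005], [-0.2, 0.3, -0.2])
1.1 [0.603 0.03  0.303] ([0.0015, 0.0109, 0.0104], [-0.2, 0.3, -0.2])
1.05 [0.605 0.041 0.297] ([0.0016, 0.0219, 0.0163], [-0.2, 0.3, -0.2])
1.0 [0.607 0.051 0.29 ] ([0.0016, 0.0326, 0.0227], [-0.2, 0.3, -0.2])
0.95 [0.609 0.062 0.283] ([0.0017, 0.043, 0.0297], [-0.2, 0.3, -0.2])
0.9 [0.611 0.071 0.276] ([0.0018, 0.053, 0.0372], [-0.2, 0.3, -0.2])
0.85 [0.613 0.081 0.268] ([0.0018, 0.0626, 0.0451], [-0.2, 0.3, -0.2])
0.8 [0.615 0.09  0.259] ([0.0019, 0.0718, 0.0536], [-0.2, 0.3, -0.2])
0.75 [0.616 0.098 0.25 ] ([0.002, 0.0806, 0.0625], [-0.2, 0.3, -0.2])
0.7 [0.618 0.107 0.241] ([0.0021, 0.0889, 0.0718], [-0.2, 0.3, -0.2])
0.65 [0.619 0.114 0.231] ([0.0022, 0.0968, 0.0815], [-0.2, 0.3, -0.2])
0.6 [0.621 0.121 0.221] ([0.0022, 0.1041, 0.0916], [-0.2, 0.3, -0.2])
0.55 [0.622 0.128 0.211] ([0.0023, 0.111, 0.1021], [-0.2, 0.3, -0.2])
```

Call:
{"name": "servo_tool", "arguments": {
  "dp": [
    [0.0015,0.006,0.0075],
    [0.0015,0.011,0.0105],
    [0.0015,0.0165,0.013],
    [0.0015,0.022,0.0163],
    [0.0015,0.0273,0.0195],
    [0.0016,0.0326,0.0227],
    [0.0016,0.038,0.026],
    [0.0017,0.043,0.0297]
  ],
  "delta_rot": [
    [0,0,0],
    [0,0,0],
    [0,0,0],
    [0,0,0],
    [0,0,0],
    [0,0,0],
    [0,0,0],
    [0,0,0]
  ],
  "fingers": [255,255,255,255,255,255,255,255]
}}

```text
t: 9.75
position: [0.6079, 0.0601, 0.2802]
tcp_rot: [0.098, 0.995, -0.003, -0.0]
force: [-0.3, -0.4, 0.7]
opening: 0.001
```

Run:
```python
from h import *
s=robot.get_state(); print(s["position"],s["force"])
for th in np.arange(.95,.5,-.05): print(round(th,2),rel(hp(th),DOWN)[0])
```

```text
[0.6078624  0.06012613 0.28020507] [-0.27940305 -0.44717628  0.72609676]
0.95 [-0.001, 0.0017, -0.0032]
0.9 [-0.001, 0.0117, 0.0043]
0.85 [-0.0009, 0.0214, 0.0123]
0.8 [-0.0009, 0.0306, 0.0207]
0.75 [-0.0008, 0.0394, 0.0296]
0.7 [-0.0008, 0.0477, 0.0389]
0.65 [-0.0007, 0.0556, 0.0486]
0.6 [-0.0007, 0.0629, 0.0587]
0.55 [-0.0006, 0.0698, 0.0692]
```

Call:
{"name": "servo_tool", "arguments": {
  "dp": [
    [-0.001,0.006,0.0005],
    [-0.001,0.0117,0.004],
    [-0.001,0.0165,0.008],
    [-0.001,0.0214,0.0123],
    [-0.001,0.026,0.0165],
    [-0.001,0.0306,0.0207]
  ],
  "delta_rot": [
    [0,0,0],
    [0,0,0],
    [0,0,0],
    [0,0,0],
    [0,0,0],
    [0,0,0]
  ],
  "fingers": [255,255,255,255,255,255]
}}

```text
t: 10.35
position: [0.6147, 0.0899, 0.2591]
tcp_rot: [0.098, 0.995, -0.003, -0.0]
force: [-0.6, -0.3, -0.0]
opening: 0.002
```

Run:
```python
from h import *
s=robot.get_state(); print(s["position"],s["force"])
a=robot.grab_frame("scene")[:,:,::-1];b=robot.grab_frame("side")[:,:,::-1]
cv2.imwrite("pics/c5.png",np.hstack([crop(a,250,90,190,210,2),crop(b,210,90,200,210,2)]))
```

```text
[0.61472228 0.08990691 0.25913337] [-0.61953144 -0.30657245 -0.00464728]
```

View pics/c5.png

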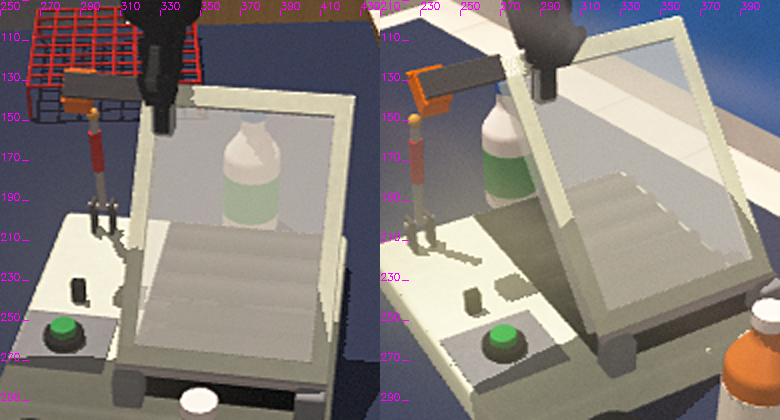

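The hood follows the fingertips down: its corner is near (328,132) in scene and the rod is still upright. Continuing.

Call:
{"name": "servo_tool", "arguments": {
  "dp": [
    [0.0,0.0045,0.0045],
    [0.0,0.009,0.009],
    [0.0,0.013,0.0135],
    [0.0,0.017,0.018],
    [0.0,0.021,0.023],
    [0.0,0.025,0.028],
    [0.0,0.025,0.028]
  ],
  "delta_rot": [
    [0,0,0],
    [0,0,0],
    [0,0,0],
    [0,0,0],
    [0,0,0],
    [0,0,0],
    [0,0,0]
  ],
  "fingers": [255,255,255,255,255,255,255]
}}

```text
t: 11.15
position: [0.6191, 0.1143, 0.23]
tcp_rot: [0.098, 0.995, -0.003, -0.001]
force: [-0.9, -0.4, -0.3]
opening: 0.001
```

Run:
```python
from h import *
s=robot.get_state(); print(s["position"],s["force"])
for th in np.arange(.7,.45,-.05): print(round(th,2),rel(hp(th),DOWN)[0])
a=robot.grab_frame("scene")[:,:,::-1];b=robot.grab_frame("side")[:,:,::-1]
cv2.imwrite("pics/c6.png",np.hstack([crop(a,260,110,110,150,3.5),crop(b,210,90,110,150,3.5)]))
```

```text
[0.61910384 0.1143222  0.23004625] [-0.91373368 -0.36515607 -0.30793736]
0.7 [-0.0003, -0.0079, -0.011]
0.65 [-0.0003, -0.0, -0.0013]
0.6 [-0.0003, 0.0073, 0.0088]
0.55 [-0.0003, 0.0142, 0.0193]
0.5 [-0.0003, 0.0205, 0.0301]
```

View pics/c6.png

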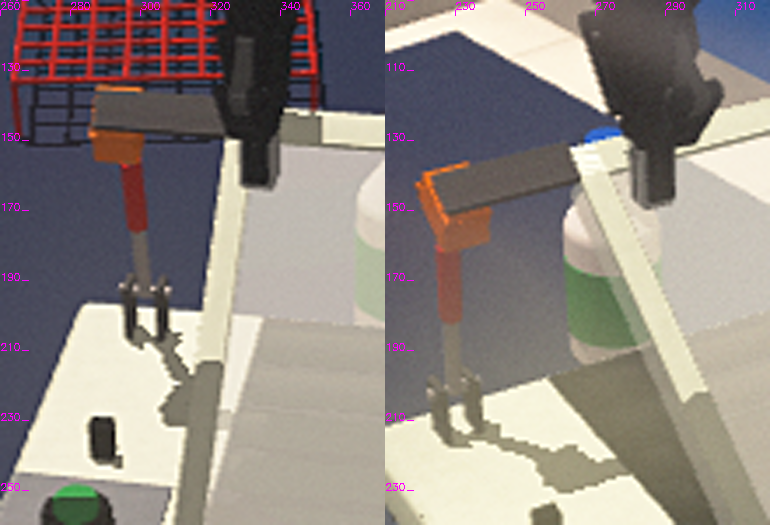

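The socket now covers the ball (scene about (293,153)), and the funnel is engaging. I'll go slower from here.

Call:
{"name": "servo_tool", "arguments": {
  "dp": [
    [0,0.0025,0.003],
    [0,0.005,0.006],
    [0,0.0075,0.009],
    [0,0.0075,0.009]
  ],
  "delta_rot": [
    [0,0,0],
    [0,0,0],
    [0,0,0],
    [0,0,0]
  ],
  "fingers": [255,255,255,255]
}}

```text
t: 11.65
position: [0.6207, 0.1214, 0.2216]
tcp_rot: [0.098, 0.995, -0.003, -0.001]
force: [0.2, -0.3, 0.5]
opening: 0.002
```

Run:
```python
from h import *
s=robot.get_state(); print(s["position"],s["force"])
x,e=tri([(robot.calibration("scene"),(325,150)),(robot.calibration("side"),(263.4,132))]);v=x-Hn;print(x,e,np.arctan2(v[2],-v@EX),np.hypot(v[2],v@EX))
x,e=tri([(robot.calibration("scene"),(316,129)),(robot.calibration("side"),(288,110))]);v=x-Hn;print(x,e,np.arctan2(v[2],-v@EX),np.hypot(v[2],v@EX))
```

```text
[0.6207412  0.12142879 0.22161498] [ 0.24136365 -0.33592042  0.46160721]
[0.60073915 0.15953313 0.24228071] [np.float64(0.008330108850548744), np.float64(0.008330108850548912)] 0.6249383268566361 0.27738051460003577
[0.5851709  0.06209372 0.33614267] [np.float64(0.0004299644224777875), np.float64(0.00042996442247792506)] 1.1125932970715842 0.2856029568200984
```

Call:
{"name": "servo_tool", "arguments": {
  "dp": [
    [0,0.0015,0.002],
    [0,0.003,0.004],
    [0,0.0045,0.006],
    [0,0.0045,0.006]
  ],
  "delta_rot": [
    [0,0,0],
    [0,0,0],
    [0,0,0],
    [0,0,0]
  ],
  "fingers": [255,255,255,255]
}}

```text
t: 12.05
position: [0.6217, 0.1257, 0.2158]
tcp_rot: [0.098, 0.995, -0.003, -0.001]
force: [-0.8, -0.2, 0.8]
opening: -0.002
```

Call:
{"name": "servo_tool", "arguments": {
  "dp": [
    [0,0.001,0.0015],
    [0,0.002,0.003],
    [0,0.002,0.003]
  ],
  "delta_rot": [
    [0,0,0],
    [0,0,0],
    [0,0,0]
  ],
  "fingers": [255,255,255]
}}

```text
t: 12.35
position: [0.6222, 0.1275, 0.213]
tcp_rot: [0.098, 0.995, -0.003, -0.001]
force: [0.0, -0.0, 0.3]
opening: 0.0
```

Call:
{"name": "servo_tool", "arguments": {
  "dp": [
    [0,0.001,0.0015],
    [0,0.002,0.003],
    [0,0.003,0.0045],
    [0,0.003,0.0045]
  ],
  "delta_rot": [
    [0,0,0],
    [0,0,0],
    [0,0,0],
    [0,0,0]
  ],
  "fingers": [255,255,255,255]
}}

```text
t: 12.75
position: [0.6227, 0.1305, 0.2084]
tcp_rot: [0.098, 0.995, -0.003, -0.001]
force: [0.2, 0.4, 0.6]
opening: 0.001
```

Run:
```python
from h import *
s=robot.get_state(); print(s["position"],s["force"])
a=robot.grab_frame("scene")[:,:,::-1];b=robot.grab_frame("side")[:,:,::-1]
cv2.imwrite("pics/c7.png",np.hstack([crop(a,260,110,110,150,3.5),crop(b,210,90,110,150,3.5)]))
```

```text
[0.62268427 0.13045953 0.20841201] [0.15220989 0.35644036 0.60907653]
```

View pics/c7.png

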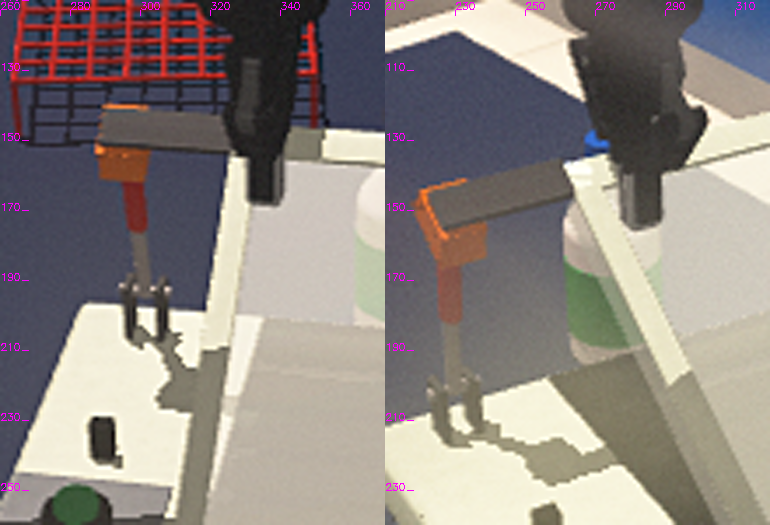

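Call:
{"name": "servo_tool", "arguments": {
  "dp": [
    [0,0.001,0.002],
    [0,0.002,0.004],
    [0,0.002,0.004]
  ],
  "delta_rot": [
    [0,0,0],
    [0,0,0],
    [0,0,0]
  ],
  "fingers": [255,255,255]
}}

```text
t: 13.15
position: [0.6234, 0.1318, 0.2063]
tcp_rot: [0.099, 0.995, -0.003, 0.001]
force: [-1.0, -1.8, 4.2]
opening: -0.0
```

Call:
{"name": "servo_tool", "arguments": {
  "dp": [
    [0,0.001,0.002],
    [0,0.002,0.004],
    [0,0.002,0.004]
  ],
  "delta_rot": [
    [0,0,0],
    [0,0,0],
    [0,0,0]
  ],
  "fingers": [255,255,255]
}}

```text
t: 13.45
position: [0.6236, 0.1322, 0.2056]
tcp_rot: [0.099, 0.995, -0.004, 0.002]
force: [-5.7, -5.2, 13.9]
opening: 0.002
```

Run:
```python
from h import *
s=robot.get_state(); print(s["position"],s["force"])
for a,b in[((325,150),(263.4,132)),((328,153.4),(261.4,136.6)),]:
  x,e=tri([(robot.calibration("scene"),a),(robot.calibration("side"),b)]);v=x-Hn;print(x,e[0],np.arctan2(v[2],-v@EX),np.hypot(v[2],v@EX),v@EY)
# predicted corner pixels by angle (corner at w=.073)
for th in(.70,.65,.6,.56,.5):
  P=Hn+.28*(-np.cos(th)*EX+np.sin(th)*EZ)+.073*EY; print(th,proj(robot.calibration("scene"),P).round(1),proj(robot.calibration("side"),P).round(1))
```

```text
[0.62363683 0.1322298  0.20558019] [-5.65594387 -5.16147925 13.91971338]
[0.60073915 0.15953313 0.24228071] 0.008330108850548744 0.6249383268566361 0.27738051460003577 0.06808531923630207
[0.60687798 0.17637134 0.22363655] 0.008144894116317202 0.5344733693977052 0.28197871892171694 0.07091378572222604
0.7 [[326.2 141.1]] [[268.9 129.4]]
0.65 [[327.1 143.6]] [[267.2 132.6]]
0.6 [[327.9 146.4]] [[265.7 136.1]]
0.56 [[328.5 148.8]] [[264.6 139.1]]
0.5 [[329.4 152.7]] [[263.2 143.7]]
```

There is a hard stop: the force rose from 4 to 14 N with less than 1 mm of motion. The socket is seated. I'm lifting away.

Call:
{"name": "servo_tool", "arguments": {
  "dp": [
    [0,-0.003,-0.006],
    [0,-0.015,-0.03],
    [0,-0.035,-0.06],
    [0,-0.06,-0.09],
    [0.03,-0.08,-0.09],
    [0.06,-0.1,-0.08],
    [0.09,-0.1,-0.07],
    [0.1,-0.1,-0.06]
  ],
  "delta_rot": [
    [0,0,0],
    [0,0,0],
    [0,0,0],
    [0,0,0],
    [0,0,0],
    [0,0,0],
    [0,0,0],
    [0,0,0]
  ],
  "fingers": [255,255,255,255,255,255,255,255]
}}

```text
t: 14.25
position: [0.5038, 0.0562, 0.2613]
tcp_rot: [0.099, 0.995, -0.002, -0.001]
force: [-0.0, 0.3, 0.7]
opening: 0.003
```

Run:
```python
from h import *
a=robot.grab_frame("scene")[:,:,::-1];b=robot.grab_frame("side")[:,:,::-1]
cv2.imwrite("pics/c8.png",np.hstack([crop(a,260,110,110,150,3.5),crop(b,210,90,110,150,3.5)]))
c=robot.calibration("wrist");im=robot.grab_frame("wrist");cv2.imwrite("pics/w8.png",im[:,:,::-1])
h=cv2.cvtColor(im,cv2.COLOR_RGB2HSV);m=cv2.inRange(h,(50,120,60),(75,255,255));k,_,st,ce=cv2.connectedComponentsWithStats(m);i=1+np.argmax(st[1:,4])
B=np.array([.5039,.0239,.07]);print("green",st[i],ce[i],"pred",proj(c,B)); o,d=ray(c,ce[i]);print("at z=.07",o+d*(.07-o[2])/d[2])
s=robot.get_state(); print(s["position"],s["force"]);print(rel([*B[:2],.09],DOWN))
```

```text
green [272 204  27  28 587] [285.56388416 217.44804089] pred [[284.98598779 219.28062547]]
at z=.07 [0.50213511 0.0249065  0.07      ]
[0.5054437  0.05623837 0.26062515] [-0.10242083  0.24844218 -0.60928531]
([-0.005, -0.0311, 0.1708], [-0.3, -0.1, -0.3])
```

View pics/c8.png

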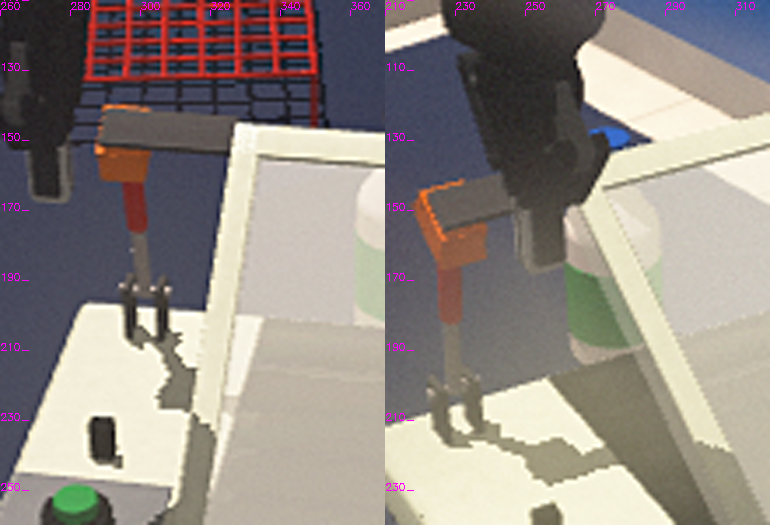

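Scene view c8: the hood stays propped with its corner at (327,146), the orange cup covers the ball and the rod holds it. The button centre measured by the wrist camera is (0.502,0.025), which agrees with the earlier value. Now I'll press the button.

Call:
{"name": "servo_tool", "arguments": {
  "dp": [
    [-0.0035,-0.0305,0.03],
    [-0.0035,-0.0315,0.07],
    [-0.0035,-0.0315,0.11],
    [-0.0035,-0.0315,0.15],
    [-0.0035,-0.0315,0.178],
    [-0.0035,-0.0315,0.18]
  ],
  "delta_rot": [
    [0,0,0],
    [0,0,0],
    [0,0,0],
    [0,0,0],
    [0,0,0],
    [0,0,0]
  ],
  "fingers": [255,255,255,255,255,255]
}}

```text
t: 15.0
position: [0.5003, 0.0237, 0.0768]
tcp_rot: [0.098, 0.995, -0.003, -0.005]
force: [0.4, 0.8, 0.0]
opening: 0.002
```

Run:
```python
from h import *
s=robot.get_state(); print(s["position"],s["force"]);print(rel([.503,.0245,.064],DOWN))
```

```text
[0.50028258 0.02372958 0.07677015] [0.44049304 0.82345312 0.01792147]
([-0.0026, 0.0014, 0.0127], [-0.4, -0.5, -0.4])
```

Call:
{"name": "servo_tool", "arguments": {
  "dp": [
    [-0.002,0.001,0.006],
    [-0.002,0.001,0.01],
    [-0.002,0.001,0.014],
    [-0.002,0.001,0.016],
    [-0.002,0.001,0.017],
    [-0.002,0.001,0.017]
  ],
  "delta_rot": [
    [0,0,0],
    [0,0,0],
    [0,0,0],
    [0,0,0],
    [0,0,0],
    [0,0,0]
  ],
  "fingers": [255,255,255,255,255,255]
}}

```text
t: 15.6
position: [0.5073, 0.024, 0.0663]
tcp_rot: [0.098, 0.995, -0.002, 0.002]
force: [3.9, 0.1, 3.3]
opening: -0.0
```

Call:
{"name": "servo_tool", "arguments": {
  "dp": [
    [0.002,0,0.002],
    [0.002,0,0.004],
    [0.002,0,0.006],
    [0.002,0,0.006]
  ],
  "delta_rot": [
    [0,0,0],
    [0,0,0],
    [0,0,0],
    [0,0,0]
  ],
  "fingers": [255,255,255,255]
}}

```text
t: 16.0
position: [0.5053, 0.0242, 0.0638]
tcp_rot: [0.098, 0.995, -0.003, 0.003]
force: [-2.9, -0.8, 20.6]
opening: 0.003
```

Force is 21 N at z = 0.0638, a full 6 mm down against the stop. I'm releasing it and retreating.

Call:
{"name": "servo_tool", "arguments": {
  "dp": [
    [0,0,-0.005],
    [0,0,-0.02],
    [0,0,-0.06],
    [0,0,-0.11],
    [0.03,0,-0.15],
    [0.07,-0.02,-0.18],
    [0.1,-0.04,-0.2],
    [0.1,-0.04,-0.2]
  ],
  "delta_rot": [
    [0,0,0],
    [0,0,0],
    [0,0,0],
    [0,0,0],
    [0,0,0],
    [0,0,0],
    [0,0,0],
    [0,0,0]
  ],
  "fingers": [255,255,255,255,255,255,255,255]
}}

```text
t: 16.8
position: [0.3947, 0.0051, 0.2624]
tcp_rot: [0.099, 0.995, -0.003, 0.001]
force: [0.4, -0.3, -0.5]
opening: -0.002
```

Run:
```python
from h import *
a=robot.grab_frame("scene")[:,:,::-1];b=robot.grab_frame("side")[:,:,::-1]
cv2.imwrite("pics/c9.png",np.hstack([crop(a,240,110,190,260,2),crop(b,210,110,210,260,2)]))
s=robot.get_state(); print(s["position"],s["force"],s["joint_vel"].round(3))
```

```text
[0.3968251  0.00576174 0.25860368] [ 0.51226347 -0.0452761  -0.83451976] [ 0.012  0.049 -0.014 -0.02   0.003 -0.   ]
```

View pics/c9.png

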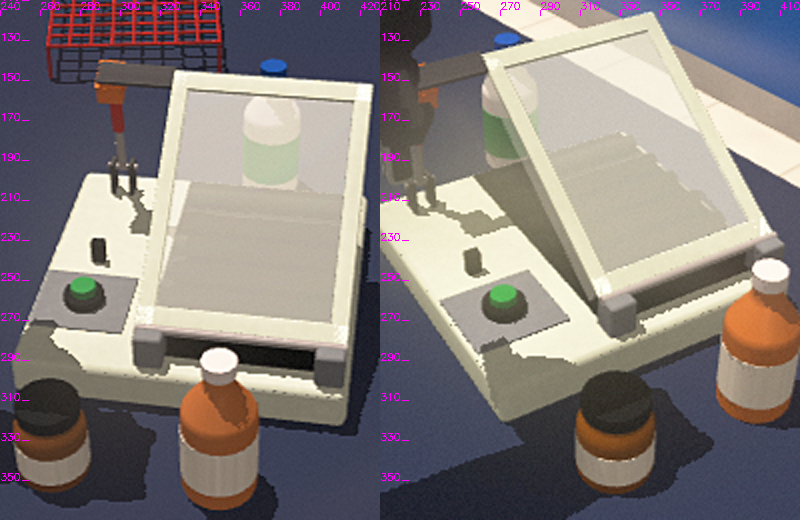

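c9: the hood is propped with its corner at (328,146) in scene and (262,138) in side, against (328.5,149) and (265,139) predicted for 0.56 rad. The button is up and the bottles and jar are unmoved. I'm handing in.

```bash
python3 -c "
from workcell import robot
print(robot.hand_in(), robot.get_state()['t'])"
```

```text
the job is handed in; nothing more can be done
the job is handed in; nothing more can be done
```

The job was handed in at about 17 s of the 72 s allowed; it gives no verdict, so what follows rests on my own checks.

- **Rod:** I gripped the red sleeve leaning in from the front and swung the rod up. The ball measured at about 1.43 rad, which matches the 1.42 stop. On the first swing joint 4 reached its 2.29 rad limit, with a reading of 2.2906 against the rounded limit. I reduced the lean and finished the swing.
- **Hood:** I pushed it down with the closed fingertips. It met a hard stop where the force rose from 4 to 14 N with under 1 mm of motion, then stayed put after I let go.
- **Button:** I pressed it about 6 mm, to a 21 N stop, and released it. In the last pictures it is up again.

In the last pictures the hood was still propped, with its corner within about 3 px of where I expected it for 0.56 rad. The bottles and jar look unmoved, and the arm is clear of everything. The ball itself is hidden inside the orange cup, so I judged the seating by force and hood angle, not by seeing it. One earlier reading of the hood corner, with 8 mm of disagreement between the two views, gave 0.53 rad instead.

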